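# Put the garlic in its keeper and slide the hatch shut

### The arm

A 7-joint arm with a two-finger parallel gripper is mounted at the origin on a cart in front of the work surface, level with it; the furniture and walls round the work are solid. World frame = base frame: x ahead of the robot, y to its left, z up, the work surface at z = 0. Lengths are in m, angles in rad, forces in N, time in s.
With the tool pointing down it reaches from about 0.4 to 0.85 m from the base axis. Payload 10.4 kg.
Tool frame: the origin (TCP) lies at the very end of the fingers, on their centre line; the grasp point (between the pads) lies 19 mm behind it (manip.pinch_z is the distance from the TCP to the grasp point, in m); z points along the fingers, y is the line along which they close (so a half turn about z gives the same grasp; the last joint's range is limited). The gripper opens to 85 mm and grips with 20 to 120 N. Pads are 22 mm wide; open, the fingers measure 114 mm over their backs; the gripper's body (76 mm by 85 mm) begins 54 mm behind the grasp point. The pads swing forward as they close: fully open they stand 13 mm farther back than shut.
Start: joints at [1.258, 0.332, -0.065, 1.46, 0.022, 1.35, -0.088], TCP at [0.179, -0.599, 0.231] pointing down, gripper open.
Joint ranges: [-2.6, 2.6], [-0.5, 2.12], [-1.47, 1.34], [0.16, 2.42], [-1.27, 4.41], [0.06, 2.06], [-2.6, 2.6]. Speed limits (rad/s): [2.22, 2.22, 2.79, 2.79, 3.14, 3.14, 3.14].

### API

Orientations are given as a unit quaternion [x, y, z, w].
In Python, from workcell import manip gives the robot as it stands. The module is installed in compiled form; this text tells all that it offers.
- The arm moves only by the shell command python3 -m creep 'ROWS' [OPENING] [FORCE]. ROWS is a JSON object of lists of equal length, an entry for each row: "slide": the shift along the tool's x, y, z in m, a list of three; "twist": the turn about the tool's z in degrees. A call has 1 to 8 rows; each row shifts and turns the commanded pose from where the row before left it, along the tool's axes as they then stand; what a row does not reach is not made up. A row lasts 1/8 s, in which the tool goes at most 62.5 mm and 10.7 degrees, less where a joint would pass 70% of its speed; a pose out of reach is approached as far as the arm can. A call with a gripper value outside its range is refused whole. OPENING is the opening in per cent of the stroke, from 0 (shut) to 100 (fully open), set as the call begins (- or left out, the last holds). The fingers move at their own pace and stop on an object; FORCE is the grip in N (left out, the last holds). Time passes only in rows, so rows that do not move let the fingers close. It gives the time, the measured TCP pose, the force, the opening and the grip force at its end, in the units of the state.
- manip.get_obs(): the state, without advancing time (a new reading comes with each control period).
- manip.camera(name): name is "scene" or "side" or "wrist"; returns (picture, depth): 400x640x3 uint8, blue, green, red; 400x640 float32, m along the optical axis (not along the pixel's ray), 0 where there is no reading.
- manip.camera_params(name): a dict with "intrinsics" (3x3 intrinsics, pixels), "R" (3x3) and "t" (3): a world point X has camera coordinates R X + t. Camera axes: x right, y down, z forward; pixel columns grow to the right and rows downward; lengths in m; the calibration is good to about 2 mm. A picture is of the moment at which its call begins: read the wrist's pose just before it. camera_params takes no time and is no camera call; for the wrist camera it gives the pose at the moment of the call.
- manip.hand_in(): hands the job in; it is judged then, once.
The state is a dict: "clock": time; "joint_pos": joint angles; "joint_velocities": joint speeds; "tau": joint torques, N m; "position": TCP position; "ee_rot": TCP orientation; "ft_force": force on the tool from outside, world axes, zero at the start; "torque": the same for the moment, N m; "grip_width": opening from 0.0 (shut) to 1.0 (fully open); "grasp_force": force on a finger pad.
Only numpy, scipy, OpenCV 4.12 (cv2) and the standard library are available. Lean on these libraries where they do the work, as an engineer would, in place of code of your own. Each camera call takes 0.05 s, during which the arm holds its last target. There are 200 camera calls.

### The job

Put the garlic bulb that lies at the front of the sink into the wooden keeper box through its open hatch and let go of it. Then push the sliding hatch along its track until it closes against the rubber seal and squeezes it firmly (a push of roughly 10 newtons on the seal, never as much as 20), and leave it shut against the seal. The seal sits a little differently every time, so feel for it, and do not disturb the other things on the worktop.

Things in the scene. Friction and masses are not known exactly. Their poses are not given: they have to be found in the camera images.
- garlic: whole pale garlic bulb, loose, beside the lemon at the front of the sink (not the ones far to the right), about 60 x 57 mm and 58 mm high, 0.03 to 0.05 kg, widest (57 to 60 mm) about 20 to 25 mm above its underside; origin at the centre of its underside, z up. It may be let fall the last 3 cm
- keeper: low light-wood box fixed to the worktop, 160 mm (own x) by 330 mm (own y), walls 76 mm high and 9 mm thick, inner floor at z = 8 mm; origin at the centre of its underside, z up. A deck covers its top from y = -156 to -30 mm; from there to the end frame at y = +125 mm the top is open: 142 mm wide inside, 128 mm between the track's lips
- opening (a point): point fixed on the keeper at x = 0, y = +36 mm, z = 76 mm in its frame: about the middle of the gap in its top that the drawn-back hatch leaves at the start (then 104 mm long or more in y, 128 mm wide in x)
- end_frame (a point): point fixed on the keeper at x = 0, y = +125 mm, z = 76 mm. A dark wooden batten with two steel screws (tops at z = 97 mm) sits on this end and carries a black rubber seal facing -y. It is clamped differently each time: the seal's face stands anywhere from y = +96 to +114 mm, and no reading tells where. The seal is springy: about 4 N per mm pressed in, up to 12 mm
- track: two aluminium rails on the long sides of the keeper's top (rims at z = 92 mm), fixed, with the hatch that slides between them: a dark wooden panel 140 mm (x) by 165 mm (y), 8 mm thick, its top at z = 86 mm. Origin and axes the same as the keeper's
- hatch (a joint): how far the hatch is drawn back to the keeper's -y, in m: 0.13 to 0.15 at the start, less as it closes. The panel's leading edge is at y = 0.120 minus this value, so it first meets the seal at a value between 0.006 and 0.024. Sliding takes about 4 N of dry friction, which also keeps the hatch where it is left, even against the squeezed seal. At 0 the rails stop it
- pull (a point): top centre of the pull on the hatch: an upright light wooden bar across the panel, 70 mm long in the keeper's x, 14 mm thick in y, rising 34 mm from the panel's top (z = 86 to 120 mm); it moves with the hatch. 85 mm of panel lies behind it (-y side), 66 mm in front
- lemon: yellow lemon near the garlic, loose, 78 x 55 x 56 mm, a bystander; origin at its underside
- tuna_tin: flat round tin, loose, 86 mm wide, 40 mm high, a bystander; origin at the centre of its underside
- spice_a: spice jar with a black cap, loose, 45 mm wide, 105 mm high, a bystander; origin at the centre of its underside
Not all that is in view belongs to the job. What is shaped like the garlic but green is not meant.

How it is judged:
On the way, in this order (a step that is already met when the one before it is completed fails the run):
1. the garlic bulb lies inside the keeper, let go (x of garlic in the frame of keeper between -0.071 and 0.071 m and y of garlic in the frame of keeper between -0.156 and 0.156 m and z of garlic in the frame of keeper between 0 and 0.05 m and contact force between the fingers and garlic below 0.1 N), for 0.2 s.
2. the hatch is pressed into the rubber seal with more than 5 N (contact force between track and keeper above 5 N), for 0.2 s.
At the end, for the whole second after the job is handed in: The garlic lies inside the keeper's walls below the hatch, at rest, and the hatch stands still, bearing by itself against the rubber seal with more than 1 N (x of garlic in the frame of keeper between -0.071 and 0.071 m and y of garlic in the frame of keeper between -0.156 and 0.156 m and z of garlic in the frame of keeper between 0 and 0.05 m and contact force between track and keeper above 1 N and velocity of joint hatch between -0.003 and 0.003 m/s and linear speed of garlic below 0.02 m/s); the robot touches nothing.
It fails at once if the hatch is pressed into the seal with more than 20 N (contact force between track and keeper above 20 N).
It fails at once if the lemon, the flat tin or the spice jar by the keeper is moved by more than 25 mm (distance of any of lemon, tuna_tin, spice_a from where it was at the start of the episode above 0.025 m).
It also fails if it takes over 64 s, if anything falls off the work surface, if the arm or the gripper's body presses on something with over 40 N, if the wrist force passes 120 N, or if a joint passes its speed limit or range.

## Working session

There is one attempt and no reset: what is moved stays moved. The work goes in short steps, Python scripts to look and compute and a shell command to move; the robot and the scene stay as the last step left them, time stands still between calls to the robot, and variables do not carry over. Pictures are saved under pics/ and viewed, at most 10 in all, crops included, and the job is handed in when it is done.

```bash
mkdir -p pics; cat > h.py <<'E'
from workcell import manip
import numpy as np, cv2
def pts(name):
    p=manip.camera_params(name); im,d=manip.camera(name)
    K,R,t=[np.array(p[k]) for k in("intrinsics","R","t")]
    v,u=np.mgrid[0:400,0:640]
    c=np.stack([(u-K[0,2])/K[0,0]*d,(v-K[1,2])/K[1,1]*d,d],-1)
    return im,d,(c-t)@R
E
python3 - <<'E'
from h import *
o=manip.get_obs(); print(o['clock'],o['position'],o['ee_rot'],o['grip_width'],manip.pinch_z)
for n in("scene","side"):
    im,d,P=pts(n); cv2.imwrite(f'pics/{n}.png',im); np.savez(f'{n}.npz',im=im,P=P,d=d)
    print(n,(d>0).mean())
E
```

```text
0.0 [ 0.17849565 -0.59858079  0.23051038] [ 9.89516504e-01  1.44418048e-01 -1.51249494e-04 -7.02602399e-04] 0.999343295258054 0.0187
scene 0.99521875
side 0.9902890625
```

View pics/scene.png

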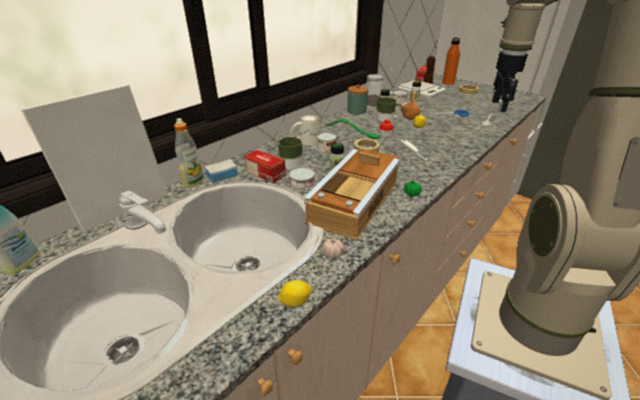

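View pics/side.png

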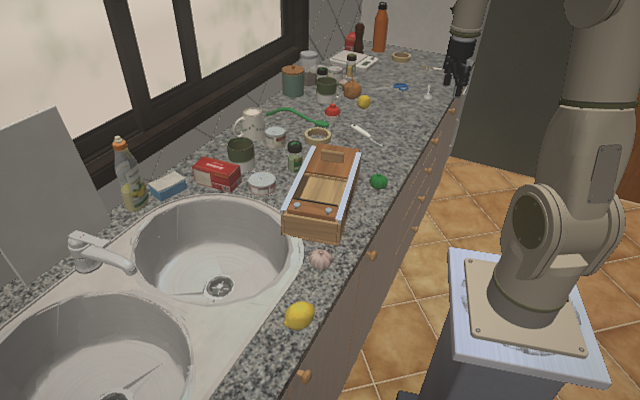

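The garlic is at scene (333,247) and side (320,260), just in front of the keeper's batten end, which shows screws at side (297,206) and (330,211). The lemon is at side (299,315). The pull is near side (333,157). The green decoy is at side (378,181).

```bash
python3 - <<'E'
from h import *
for n,q in(("scene",dict(garlic=(333,247),lemon=(295,293),green=(413,188),tin=(301,175))),("side",dict(garlic=(320,260),lemon=(299,315),green=(378,181),tin=(262,180),s1=(297,206),s2=(330,211),spice=(295,148)))):
    z=np.load(n+'.npz');P=z['P']
    for k,(u,v) in q.items(): print(n,k,P[v,u].round(3))
    u,v=q['garlic']; g=P[v-18:v+18,u-18:u+18].reshape(-1,3)
    c=P[v,u]; 
    g=g[(g[:,2]>.012)&(g[:,2]<.07)&(np.linalg.norm(g[:,:2]-c[:2],axis=1)<.06)]
    print('garlic',g.min(0),g.max(0),np.median(g,0),len(g))
    # keeper: high pts
    c=z['P'][211,330] if n=='side' else c
    m=(P[...,2]>.070)&(P[...,2]<.125)&(np.linalg.norm(P[...,:2]-(np.load('side.npz')['P'][190,322][:2]),axis=2)<.3)
    lab,L,st,ce=cv2.connectedComponentsWithStats(m.astype('uint8'))[0:4]
    i=1+st[1:,4].argmax(); Q=P[L==i]
    print(n,st[i],cv2.minAreaRect(Q[:,:2].astype('f4')*1000),Q[:,2].max())
    t=Q[Q[:,2]>.108]; print('pull',len(t),t.mean(0) if len(t) else '', cv2.minAreaRect(t[:,:2].astype('f4')*1000))
E
```

```text
scene garlic [0.461 0.004 0.04 ]
scene lemon [0.469 0.179 0.049]
scene green [ 0.353 -0.353  0.038]
scene tin [ 0.703 -0.274  0.036]
garlic [ 0.44093586 -0.03217421  0.01226602] [0.49705496 0.01601144 0.05561898] [0.46378309 0.00072975 0.03441993] 339
scene [ 304  148   95   72 2975] ((508.86676025390625, -271.3447265625), (365.1224670410156, 162.024169921875), 88.26338958740234) 0.12041450631532945
pull 102 [ 0.50434224 -0.35419644  0.11533274] ((504.9305419921875, -355.31475830078125), (15.181580543518066, 68.35385131835938), 89.39002990722656)
side garlic [0.466 0.003 0.036]
side lemon [0.476 0.178 0.05 ]
side green [ 0.359 -0.355  0.038]
side tin [ 0.701 -0.276  0.04 ]
side s1 [ 0.552 -0.113  0.096]
side s2 [ 0.466 -0.115  0.095]
side spice [ 0.624 -0.381  0.101]
garlic [ 0.4398583  -0.0344436   0.01202153] [0.49664518 0.01541108 0.05809234] [ 0.46599118 -0.00096936  0.03615694] 372
side [ 280  143   82   84 3455] ((507.2085876464844, -272.7054443359375), (365.2265930175781, 160.3699188232422), 88.0613021850586) 0.12423696800863394
pull 133 [ 0.50393383 -0.3556277   0.11663813] ((504.4378662109375, -357.0191345214844), (16.202978134155273, 68.25557708740234), 88.28016662597656)
```

```bash
python3 -m creep '{"slide":[[0,0,0],[0,0,0],[0,0,0],[0,0,0],[0,0,0],[0,0,0],[0,0,0],[0,0,0]],"twist":[-9,-9,-9,-9,-9,-9,-9,-8.5]}' 100 25; python3 -m creep '{"slide":[[0.039,0.0195,0],[0.039,0.0195,0],[0.039,0.0195,0],[0.039,0.0195,0],[0.039,0.0195,0],[0.039,0.0195,0],[0.039,0.0195,0],[0.039,0.0195,0]],"twist":[0,0,0,0,0,0,0,0]}'; python3 -m creep '{"slide":[[0.039,0.0195,0],[0.039,0.0195,0],[0.039,0.0195,0],[0.039,0.0195,0],[0.039,0.0195,0],[0.039,0.0195,0],[0,0,0],[0,0,0]],"twist":[0,0,0,0,0,0,0,0]}'
python3 - <<'E'
from h import *
o=manip.get_obs(); print(o['position'],o['ee_rot'],o['joint_pos'])
im,d,P=pts("wrist"); cv2.imwrite('pics/w1.png',im); np.savez('w1.npz',im=im,P=P)
E
```

```text
clock: 1.1
position: [0.1785, -0.5988, 0.2308]
ee_rot: [0.717, 0.697, 0.0, -0.0]
ft_force: [0.2, -0.3, 0.1]
grip_width: 1.0
grasp_force: 0.0
clock: 2.1
position: [0.3452, -0.2908, 0.2311]
ee_rot: [0.719, 0.695, -0.0, -0.0]
ft_force: [0.3, 0.0, 0.1]
grip_width: 1.002
grasp_force: 0.0
clock: 3.1
position: [0.4692, -0.0627, 0.231]
ee_rot: [0.719, 0.695, -0.0, -0.0]
ft_force: [-0.5, -0.5, -0.5]
grip_width: 1.001
grasp_force: 0.0
[ 0.46919595 -0.06270248  0.23100415] [ 7.18739001e-01  6.95279884e-01 -3.00033202e-04 -2.05443670e-04] [ 0.82641141  0.04655635 -0.79921394  1.80996694  0.0347754   1.30002092
 -0.0147674 ]
```

View pics/w1.png

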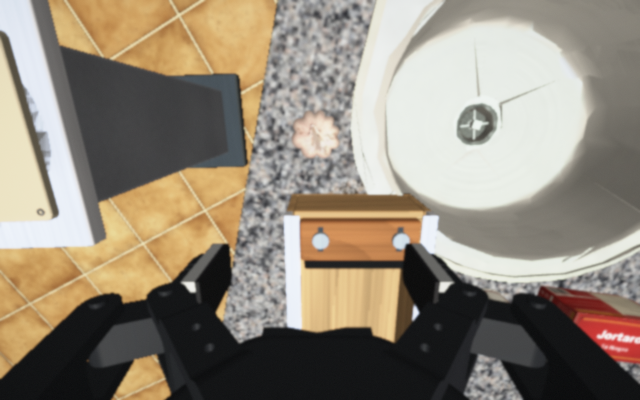

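The wrist view shows the garlic at (316,134), the batten with its screws at (320,241) and (401,241), and the keeper axis nearly aligned with the tool.

```bash
python3 - <<'E'
from h import *
z=np.load('w1.npz');P=z['P']
g=P[100:172,280:352].reshape(-1,3); g=g[(g[:,2]>.015)&(g[:,2]<.07)]
print(len(g),g.min(0),g.max(0),np.percentile(g,[2,50,98],axis=0).round(3), cv2.minEnclosingCircle(g[:,:2].astype('f4')*1000))
for u,v in((320,241),(401,241),(290,205),(420,205),(290,300),(430,230),(310,266),(405,266)): print(u,v,P[v,u].round(4))
# batten front edge (top z~.076-.097) 
R=P[215:255,300:425].reshape(-1,3); R=R[R[:,2]>.07]; print(cv2.minAreaRect(R[:,:2].astype('f4')*1000))
E
```

```text
1726 [ 0.43970485 -0.04050452  0.02116114] [0.49554346 0.01453442 0.05782613] [[ 0.443 -0.037  0.025]
 [ 0.468 -0.012  0.038]
 [ 0.493  0.012  0.054]] ((468.31585693359375, -12.910991668701172), 29.773229598999023)
320 241 [ 0.4703 -0.1178  0.0969]
401 241 [ 0.5542 -0.1204  0.0973]
290 205 [ 0.4369 -0.0903  0.0554]
420 205 [ 0.5864 -0.0952  0.056 ]
290 300 [ 0.4342 -0.1912  0.0914]
430 230 [ 0.5863 -0.1122  0.0901]
310 266 [ 0.4583 -0.1513  0.0878]
405 266 [ 0.5115 -0.0644  0.2482]
((517.2823486328125, -66.93814849853516), (142.525634765625, 133.7607879638672), 87.88511657714844)
```

```bash
python3 -m creep '{"slide":[[0.025,-0.001,0],[0.025,-0.002,0],[0,0,0.05],[0,0,0.05],[0,0,0.05],[0,0,0.04],[0,0,0.025],[0,0,0.01]],"twist":[0,0,0,0,0,0,0,0]}'; python3 -m creep '{"slide":[[0,0,0],[0,0,0],[0,0,0],[0,0,0],[0,0,0],[0,0,0],[0,0,0],[0,0,0]],"twist":[0,0,0,0,0,0,0,0]}' 0 25
```

```text
clock: 4.15
position: [0.4671, -0.0133, 0.005]
ee_rot: [0.719, 0.695, -0.001, -0.001]
ft_force: [0.7, 0.3, 0.5]
grip_width: 0.998
grasp_force: 0.0
clock: 5.15
position: [0.4691, -0.0126, 0.0076]
ee_rot: [0.719, 0.695, 0.0, 0.001]
ft_force: [-1.8, -0.3, 8.0]
grip_width: 0.644
grasp_force: 25.9
```

```bash
python3 -m creep '{"slide":[[0,0,-0.03],[0,0,-0.05],[0,0,-0.05],[0,0,-0.03],[-0.03,0.006,0],[-0.04,0.009,0],[-0.045,0.01,0],[-0.045,0.01,0]],"twist":[0,0,0,0,0,0,0,0]}';python3 -m creep '{"slide":[[-0.03,0.006,0],[-0.0155,0.0045,0],[0,0,0],[0,0,0],[0,0,0]],"twist":[0,0,0,0,0]}'
python3 - <<'E'
from h import *
im,d,P=pts("side"); a=im[110:260,230:390]
im2,d,P2=pts("wrist"); cv2.imwrite('pics/w2.png',np.hstack([cv2.resize(a,(427,400)),im2[:,200:560]]))
for u,v in((320,241),(401,241)): pass
E
```

```text
clock: 6.15
position: [0.4982, -0.1748, 0.1673]
ee_rot: [0.719, 0.695, 0.0, 0.001]
ft_force: [1.0, -0.1, -0.4]
grip_width: 0.642
grasp_force: 27.1
clock: 6.78
position: [0.507, -0.2178, 0.1666]
ee_rot: [0.718, 0.696, 0.0, 0.0]
ft_force: [-0.4, 0.7, -0.3]
grip_width: 0.644
grasp_force: 27.1
```

View pics/w2.png

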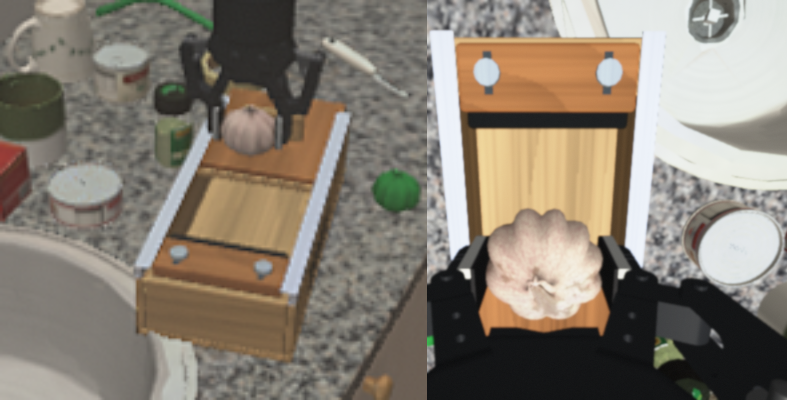

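The garlic is held and centred between the rails, over the front part of the opening. I'll lower it and release.

```bash
python3 -m creep '{"slide":[[0,0,0.03],[0,0,0.04],[0,0,0.03],[0,0,0.017],[0,0,0.01],[0,0,0],[0,0,0]],"twist":[0,0,0,0,0,0,0]}'; python3 -m creep '{"slide":[[0,0,0],[0,0,0],[0,0,0],[0,0,0]],"twist":[0,0,0,0]}' 85; python3 -m creep '{"slide":[[0,0,-0.02],[0,0,-0.04],[0,0,-0.05],[0,0,-0.04],[0,0,-0.03],[0,0,0],[0,0,0]],"twist":[0,0,0,0,0,0,0]}'
python3 - <<'E'
from h import *
im2,d,P=pts("side"); np.savez('s3.npz',P=P)
im,d,P=pts("wrist"); np.savez('w3.npz',P=P); cv2.imwrite('pics/w3.png',np.hstack([cv2.resize(im2[110:260,230:390],(427,400)),im[:,200:560]]))
E
```

```text
clock: 7.75
position: [0.5076, -0.2193, 0.0403]
ee_rot: [0.719, 0.695, 0.0, 0.001]
ft_force: [0.1, -0.2, 0.5]
grip_width: 0.647
grasp_force: 27.1
clock: 8.25
position: [0.5071, -0.2192, 0.0396]
ee_rot: [0.719, 0.695, 0.0, 0.0]
ft_force: [0.6, 0.3, 2.5]
grip_width: 0.847
grasp_force: 0.9
clock: 9.12
position: [0.5066, -0.219, 0.2194]
ee_rot: [0.719, 0.695, -0.0, 0.0]
ft_force: [0.4, -0.6, -0.2]
grip_width: 0.848
grasp_force: 0.0
```

View pics/w3.png

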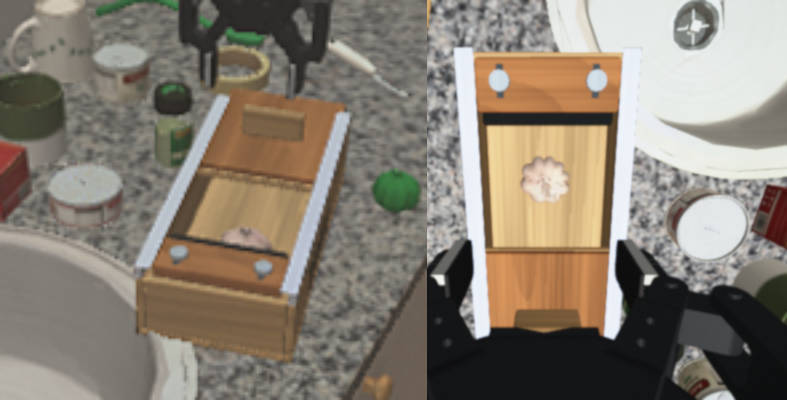

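The garlic rests on the keeper floor at wrist-crop (545,180), and nothing else has been disturbed. Next I'll go behind the pull with the fingers shut.

```bash
python3 - <<'E'
import numpy as np
for f in('s3','w3'):
    P=np.load(f+'.npz')['P'].reshape(-1,3)
    t=P[(P[:,2]>.110)&(P[:,2]<.125)&(abs(P[:,0]-.504)<.05)&(abs(P[:,1]+.35)<.04)]
    print(len(t),t.min(0),t.max(0)) if len(t) else print(0)
E
python3 -m creep '{"slide":[[-0.03,0.001,0],[-0.04,0,0],[-0.04,0,0],[-0.04,0,0],[-0.031,0,0],[0,0,0],[0,0,0]],"twist":[0,0,0,0,0,0,0]}' 0; python3 -m creep '{"slide":[[0,0,0.03],[0,0,0.04],[0,0,0.03],[0,0,0.015],[0,0,0.007],[0,0,0],[0,0,0]],"twist":[0,0,0,0,0,0,0]}'
```

```text
117 [ 0.47078277 -0.36877193  0.11043538] [ 0.53821323 -0.34811636  0.12445794]
440 [ 0.46983778 -0.35647901  0.11000762] [ 0.53868255 -0.35067121  0.11988114]
clock: 10.1
position: [0.5021, -0.3989, 0.2187]
ee_rot: [0.718, 0.696, 0.0, -0.001]
ft_force: [0.0, 0.2, 0.2]
grip_width: -0.003
grasp_force: 0.0
clock: 10.98
position: [0.5025, -0.4003, 0.0985]
ee_rot: [0.719, 0.695, 0.0, 0.001]
ft_force: [0.1, 0.5, 0.4]
grip_width: -0.001
grasp_force: 0.0
```

```bash
python3 -m creep '{"slide":[[0.01,0,0],[0.008,0,0],[0.003,0,0],[0.003,0,0],[0.003,0,0],[0.003,0,0],[0.003,0,0],[0.003,0,0]],"twist":[0,0,0,0,0,0,0,0]}'; python3 -m creep '{"slide":[[0.005,0,0],[0.005,0,0],[0.005,0,0],[0.005,0,0],[0.005,0,0],[0.005,0,0],[0.005,0,0],[0.005,0,0]],"twist":[0,0,0,0,0,0,0,0]}'
```

```text
clock: 11.98
position: [0.5034, -0.3649, 0.0977]
ee_rot: [0.719, 0.695, -0.0, 0.001]
ft_force: [2.2, -4.0, -0.6]
grip_width: 0.001
grasp_force: 2.0
clock: 12.98
position: [0.5047, -0.3247, 0.0977]
ee_rot: [0.719, 0.695, -0.0, 0.001]
ft_force: [3.6, -4.3, 0.3]
grip_width: -0.001
grasp_force: 2.1
```

```bash
python3 -m creep '{"slide":[[0.006,0,0],[0.006,0,0],[0.006,0,0],[0.006,0,0],[0.006,0,0],[0.006,0,0],[0.006,0,0],[0.006,0,0]],"twist":[0,0,0,0,0,0,0,0]}';python3 - <<'E'
from h import *
im,d,P=pts("wrist"); cv2.imwrite('pics/w4.png',im[0:400,100:640])
np.savez('w4.npz',P=P)
print(manip.get_obs()['position'],manip.get_obs()['ft_force'])
E
```

```text
clock: 13.98
position: [0.5063, -0.2767, 0.0977]
ee_rot: [0.719, 0.695, -0.0, 0.001]
ft_force: [2.7, -4.0, -0.4]
grip_width: -0.002
grasp_force: 2.1
[ 0.50630833 -0.2756829   0.09764761] [ 1.62045449 -2.79273962  0.65137127]
```

View pics/w4.png

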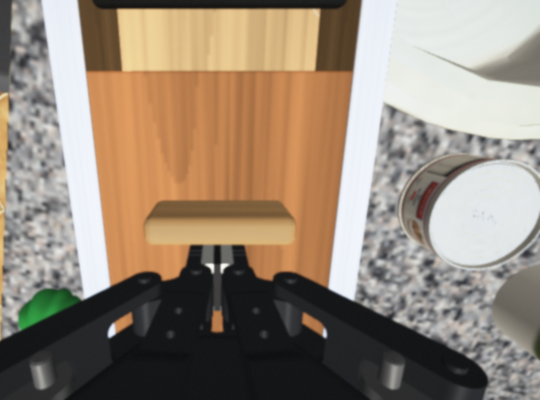

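The fingers sit squarely behind the pull, at crop (218,220). The hatch edge is at row 71 and the seal's lower edge at row 7.

```bash
python3 - <<'E'
import numpy as np
P=np.load('w4.npz')['P']
for r in (0,3,6,8,10,14,60,66,69,70,71,72,74,76,80): print(r,P[r,280].round(4),P[r,360].round(4))
E
```

```text
0 [ 0.4932 -0.1551  0.0863] [ 0.5302 -0.1565  0.0868]
3 [ 0.4931 -0.156   0.0854] [ 0.5305 -0.1572  0.0851]
6 [ 0.4928 -0.1567  0.0839] [ 0.5307 -0.1579  0.0835]
8 [ 0.4925 -0.1567  0.0813] [ 0.5311 -0.1578  0.0805]
10 [ 0.485 -0.134  0.007] [ 0.5417 -0.136   0.007 ]
14 [ 0.485  -0.1369  0.0084] [ 0.5417 -0.1385  0.0071]
60 [ 0.4827 -0.1664  0.007 ] [ 0.5417 -0.1686  0.0081]
66 [ 0.4825 -0.1706  0.0077] [ 0.5418 -0.1726  0.0073]
69 [ 0.4823 -0.1725  0.0067] [ 0.5418 -0.1747  0.0078]
70 [ 0.4823 -0.1733  0.0073] [ 0.542  -0.1752  0.0065]
71 [ 0.4909 -0.1851  0.0838] [ 0.5305 -0.1868  0.0859]
72 [ 0.4911 -0.1859  0.0861] [ 0.5306 -0.1872  0.0856]
74 [ 0.491  -0.1868  0.0861] [ 0.5307 -0.188   0.0851]
76 [ 0.4908 -0.1875  0.0847] [ 0.5305 -0.1891  0.0862]
80 [ 0.4908 -0.1896  0.0863] [ 0.5306 -0.1909  0.0856]
```

```bash
python3 -m creep '{"slide":[[0.004,0,0],[0.004,0,0],[0.004,0,0],[0.004,0,0],[0.003,0,0],[0.002,0,0],[0.001,0,0],[0.001,0,0]],"twist":[0,0,0,0,0,0,0,0]}'; for i in 1; do python3 -m creep '{"slide":[[0.001,0,0],[0.001,0,0]],"twist":[0,0]}'; done
```

```text
clock: 15.02
position: [0.5067, -0.2532, 0.0973]
ee_rot: [0.719, 0.695, -0.0, 0.0]
ft_force: [0.3, -4.3, 4.0]
grip_width: 0.0
grasp_force: 2.0
clock: 15.28
position: [0.5067, -0.2511, 0.0973]
ee_rot: [0.719, 0.695, -0.0, -0.0]
ft_force: [0.5, -4.8, 3.4]
grip_width: -0.002
grasp_force: 2.0
```

```bash
python3 -m creep '{"slide":[[0.001,0,0],[0.001,0,0]],"twist":[0,0]}'; python3 -m creep '{"slide":[[0.0005,0,0],[0.0005,0,0]],"twist":[0,0]}'
```

```text
clock: 15.52
position: [0.5068, -0.2491, 0.0973]
ee_rot: [0.719, 0.695, -0.0, -0.0]
ft_force: [1.0, -3.8, 3.5]
grip_width: -0.001
grasp_force: 2.0
clock: 15.78
position: [0.5068, -0.2483, 0.0973]
ee_rot: [0.719, 0.695, -0.0, 0.0]
ft_force: [0.2, -4.6, 2.3]
grip_width: -0.003
grasp_force: 2.5
```

```bash
python3 -m creep '{"slide":[[0.0005,0,0],[0.0005,0,0]],"twist":[0,0]}'; python3 -m creep '{"slide":[[0.0005,0,0],[0.0005,0,0]],"twist":[0,0]}'
```

```text
clock: 16.02
position: [0.5068, -0.2478, 0.0973]
ee_rot: [0.719, 0.695, -0.0, 0.0]
ft_force: [1.2, -6.4, 2.3]
grip_width: 0.001
grasp_force: 3.4
clock: 16.27
position: [0.5068, -0.2473, 0.0973]
ee_rot: [0.719, 0.695, -0.0, 0.001]
ft_force: [1.6, -7.7, 1.7]
grip_width: -0.001
grasp_force: 4.2
```

Contact: the force is rising at about 4 N/mm. I'll keep going to roughly 14 N total, which is 4 N of friction plus 10 N on the seal.

```bash
python3 -m creep '{"slide":[[0.0005,0,0],[0.0005,0,0],[0,0,0]],"twist":[0,0,0]}'; python3 -m creep '{"slide":[[0.0005,0,0],[0.0005,0,0],[0,0,0]],"twist":[0,0,0]}'
```

```text
clock: 16.65
position: [0.5069, -0.2469, 0.0973]
ee_rot: [0.719, 0.695, -0.001, 0.001]
ft_force: [1.2, -10.0, 1.3]
grip_width: -0.002
grasp_force: 4.8
clock: 17.02
position: [0.5069, -0.2464, 0.0974]
ee_rot: [0.719, 0.695, -0.001, 0.001]
ft_force: [2.4, -10.9, -0.3]
grip_width: 0.002
grasp_force: 5.6
```

```bash
python3 -m creep '{"slide":[[0.0005,0,0],[0.0005,0,0],[0,0,0]],"twist":[0,0,0]}'; python3 -m creep '{"slide":[[0.0005,0,0],[0.0003,0,0],[0,0,0],[0,0,0]],"twist":[0,0,0,0]}'
```

```text
clock: 17.4
position: [0.5068, -0.246, 0.0974]
ee_rot: [0.72, 0.694, -0.001, 0.001]
ft_force: [1.8, -12.5, -0.1]
grip_width: 0.004
grasp_force: 6.5
clock: 17.9
position: [0.5069, -0.2457, 0.0974]
ee_rot: [0.72, 0.694, -0.001, 0.002]
ft_force: [2.3, -14.2, -0.2]
grip_width: -0.002
grasp_force: 7.3
```

That's about 10 N on the seal, and it has held. I'll back off, lift clear and check.

```bash
python3 -m creep '{"slide":[[0,0,0],[0,0,0],[-0.002,0,0],[-0.004,0,0],[-0.008,0,0],[-0.012,0,0],[0,0,-0.03],[0,0,-0.05]],"twist":[0,0,0,0,0,0,0,0]}'; python3 -m creep '{"slide":[[-0.03,0,-0.04],[-0.03,0,0],[0,0,0],[0,0,0],[0,0,0],[0,0,0]],"twist":[0,0,0,0,0,0]}'
python3 - <<'E'
from h import *
im2,d,P=pts("side"); im,d,P=pts("wrist"); cv2.imwrite('pics/w5.png',np.hstack([cv2.resize(im2[110:260,230:390],(427,400)),im[:,200:560]]))
E
```

```text
clock: 18.9
position: [0.5049, -0.2685, 0.1765]
ee_rot: [0.719, 0.695, -0.0, -0.002]
ft_force: [0.7, -1.4, 1.3]
grip_width: -0.002
grasp_force: 0.0
clock: 19.65
position: [0.5044, -0.3275, 0.2173]
ee_rot: [0.718, 0.696, 0.0, -0.0]
ft_force: [0.7, 0.5, -0.3]
grip_width: -0.002
grasp_force: 0.0
```

View pics/w5.png

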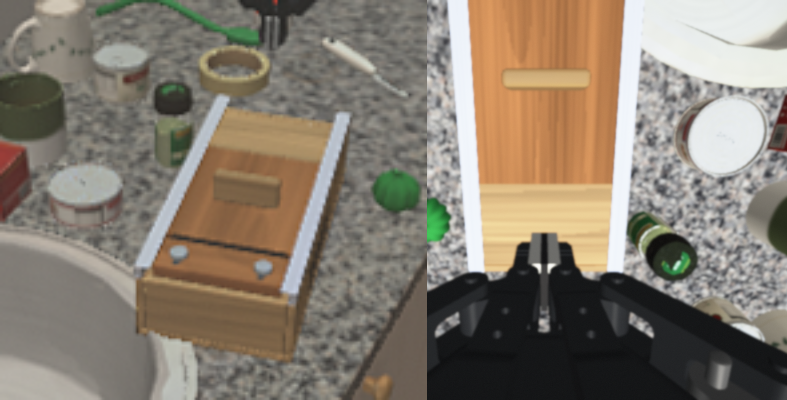

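The hatch is shut against the black seal, with its leading edge along side-crop row ~243. The gripper is clear and the bystanders are where they were.

```bash
python3 -c "
from workcell import manip
print(manip.hand_in())"
```

```text
the job is handed in; nothing more can be done
None
```

The garlic is in the keeper and let go, the hatch is shut against the seal after a push of about 10 N, nothing else was visibly moved, and the job is handed in; no verdict came back.

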